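Fit the bulky parts to two power-supply boards

TASK

Fit the loose parts to the two circuit boards, in this order: the finned heat sink squarely on top of the square metal processor of the control board, then the fan flat and square on top of the heat sink, then the transformer on the power board, in the printed rectangle between the two copper coils with its long side running from coil to coil, and last the capacitor, upright, in the printed circle behind the transformer (the side away from the terminal block). Set each part down gently rather than dropping it, let go of it and leave it in place, and leave the solder reel and the flux bottle where they stand.

Things in the scene. Friction and masses are not known exactly. Their poses are not given: they have to be found in the camera images.
- control_board: Fixed green board in a black carrier, 120 (y) x 110 (x) mm, origin under its centre, z up, surface 12 mm up. Bright metal processor 34 mm square, top 15 mm up, inside a white printed square, centre at x +8, y +10 mm. Four white plugs along the front edge (x -50 to -40), 20 mm up; the rest is flat. Stands left or right of the other board, turned up to 0.4 rad, its -x edge roughly to the robot.
- power_board: Fixed green board in a black carrier, 160 (y) x 110 (x) mm, origin under its centre, z up, surface 12 mm up; turned up to 0.4 rad, -x edge (front) to the robot. Grey terminal block on it at x -53 to -41, 22 mm up. Two copper coils, 21 mm wide, 36 mm up, at x -12, y +-66. Between them a white rectangle 36 (x) x 48 (y), centre x -12, y 0. Behind it a white circle 28 mm wide, centre x +34, y 0.
- heat_sink: Loose bare aluminium heat sink, 42 x 42 mm and 22 mm high, with upright fins running along its x; the outer faces are flat to grip and its top is flat enough to stand things on. Origin at the centre of its underside, z up. About 90 g.
- fan: Loose black square cooling fan, 40 x 40 mm and 15 mm high, lying flat, with a round grey opening, blades and a hub on top; rigid, blades do not turn. Origin at the centre of its underside, z up. About 35 g.
- transformer: Loose transformer, 46 mm along its y (long side), 34 mm along x, 32 mm high: dark steel core 20 mm thick forming both y end faces, light brown winding round the middle, thin black base. Origin at the centre of its underside, z up. 180 g. In its place 32 mm are free beyond each end but only 12 mm towards the terminal block: best gripped by its ends, along y.
- capacitor: Loose capacitor can standing upright, a plain black cylinder 25 mm in diameter and 40 mm high with a bare aluminium top marked with a cross. Origin at the centre of its underside, z up. About 30 g.
- solder_reel: Bystander, loose: upright reel 48 mm in diameter and 36 mm high with two grey flanges and bright wire between. Origin at the centre of its underside. To be left where it stands.
- flux_bottle: Bystander, loose: amber bottle with a white cap, 32 mm in diameter and 55 mm high. Origin at the centre of its underside. To be left where it stands.
Mind the look-alikes: they are no part of the job. Leave any pink look-alike of the power_board alone.

How it is judged:
By the outcome, as a careful person would: the job done as asked, in the order asked, and still so for the second after the job is handed in, with the robot touching nothing.
It also fails if it takes over 99 s, if anything falls off the work surface, if the arm or the gripper's body presses on something with over 40 N, if the wrist force passes 120 N, or if a joint passes its speed limit or range.

ROBOT

A 6-joint arm with a two-finger parallel gripper is mounted at the origin on the work surface. World frame = base frame: x ahead of the robot, y to its left, z up, the work surface at z = 0. Lengths are in mm, angles in rad, forces in N, time in s.
With the tool pointing down it reaches from about 350 to 1000 mm from the base axis. Payload 7.1 kg.
Tool frame: the origin (TCP) lies between the finger pads; the fingertips stand 22 mm ahead of it and the grasp point (between the pads) lies 3 mm ahead of it; z points along the fingers, y is the line along which they close (so a half turn about z gives the same grasp; the last joint's range is limited). The gripper opens to 85 mm and grips with 20 to 120 N. Pads are 22 mm wide; open, the fingers measure 114 mm over their backs; the gripper's body (76 mm by 85 mm) begins 54 mm behind the grasp point. The pads swing forward as they close: fully open they stand 13 mm farther back than shut.
Start: joints at [-1.174, 0.423, 1.63, -0, 1.089, -0.019], TCP at [252.466, -571.722, 253.319] pointing down, gripper open.
Joint ranges: [-3, 3], [-0.9, 2.11], [0.09, 2.58], [-1.31, 4.45], [0.11, 2.69], [-2.54, 2.54]. Speed limits (rad/s): [2.39, 2.39, 3.01, 3.14, 3.14, 3.14].

INTERFACE

Orientations are given as a 3x3 rotation matrix whose columns are the frame's x, y, z axes.
In Python, from workcell import env, vision gives the robot as it stands.
- The arm moves only by the tool servo_tool, never from a script. Its arguments are lists of equal length, an entry for each row: "xyz": the shift along the tool's x, y, z in mm, a list of three; "twist": the turn about the tool's z in degrees. In form: {"xyz": [[x, y, z], ...], "twist": [twist, ...]}. A call has 1 to 20 rows; each row is the pose to reach, as a shift and turn from the pose commanded when the call began, along the tool's axes at that moment; what a row does not reach only later rows make up. A row lasts 1/10 s, in which the tool goes at most 50 mm and 8.59 degrees, less where a joint would pass 70% of its speed; a pose out of reach is approached as far as the arm can. A call with a gripper value outside its range is refused whole. "hand" is the finger opening in mm, from 0 to 85.4, set as the call begins (left out, the last holds). The fingers move at their own pace and stop on an object; "squeeze" is the grip in N (left out, the last holds). Time passes only in rows, so rows that repeat a pose let the fingers close. It gives the time, the measured TCP pose, the force, the opening and the grip force at its end, in the units of the state.
- env.state(): the state, without advancing time (a new reading comes with each control period).
- vision.capture(name): name is "scene" or "top" or "wrist"; returns the picture (480x640x3 uint8, red, green, blue); there is no depth.
- vision.camera_model(name): a dict with "fx", "fy", "cx", "cy" (pixels), "k1" (the pictures are not rectified: a ray, as slopes to the right and down, at radius r is drawn at 1 + k1 r^2 times it, then the intrinsics apply), "rvec" (rotation vector, rad) and "tvec" (3), from world to camera coordinates, as OpenCV has them; the wrist camera has in their place "mount" (4x4, takes a point from camera to tool coordinates, whose origin is the TCP and whose axes are the flange's). Camera axes: x right, y down, z forward; pixel columns grow to the right and rows downward; lengths in mm; the calibration is good to about 2 mm. A picture is of the moment at which its call begins: read the wrist's pose just before it. camera_model takes no time and is no camera call.
- env.close_job(): hands the job in; it is judged then, once.
Trained networks look in the newest picture that a camera, given by its name, has taken for a name from the list of things; names that differ only in an ending like _2 or _b are one class to them, and where a whole thing is asked for, a point or a joint stands for the part that bears it (a point fixed in the world has none). Each returns a list of dicts, best first, with "confidence" (0 to 1); they miss things now and then, are a little off and sometimes report something else, mostly with a low value. They report only what shows in the picture. A call takes as long as a camera call. They do not tell look-alikes from the thing itself.
- vision.recognise(query, camera): "rect" ([left, top, width, height] as shares, 0 to 1, of the picture: columns of its width, rows of its height, round what is visible of it).
- vision.pinpoint(query, camera): "position" ([column, row] as shares, 0 to 1, of the picture: columns of its width, rows of its height: a listed point, or the origin of a listed thing).
The state is a dict: "t": time; "joint_positions": joint angles; "qd": joint speeds; "joint_efforts": joint torques, N m; "tcp_pos": TCP position; "tcp_rot": TCP orientation; "wrist_force": force on the tool from outside, world axes, zero at the start; "ft_torque": the same for the moment, N m; "gripper_width": finger opening in mm; "grip_force": force on a finger pad.
Only numpy, scipy, OpenCV 4.12 (cv2) and the standard library are available. Lean on these libraries where they do the work, as an engineer would, in place of code of your own. Each camera call takes 0.05 s, during which the arm holds its last target. There are 200 camera calls.

## Working session

There is one attempt and no reset: what is moved stays moved. The work goes in short steps, Python scripts to look and compute and a tool call to move; the robot and the scene stay as the last step left them, time stands still between calls to the robot, and variables do not carry over. Pictures are saved under pics/ and viewed, at most 14 in all, crops included, and the job is handed in when it is done.

Besides the shell and the picture viewer there is one more tool, called after "Request:" as name(argument=value, ...) on one line, values as JSON. servo_tool: Moves the arm, as the interface text tells. Its arguments: {"type":"object","properties":{"xyz":{"type":"array","items":{"type":"array","items":{"type":"number"}}},"twist":{"type":"array","items":{"type":"number"}},"hand":{"type":"number"},"squeeze":{"type":"number"}},"required":["xyz","twist"]}

```bash
ls; mkdir -p pics; cat > h.py <<'E'
import numpy as np, cv2
from workcell import env, vision
def cam(n):
    m=vision.camera_model(n)
    K=np.array([[m['fx'],0,m['cx']],[0,m['fy'],m['cy']],[0,0,1.]])
    d=np.array([m['k1'],0,0,0,0.])
    if 'rvec' in m and m['rvec'] is not None:
        R=cv2.Rodrigues(np.array(m['rvec'],float))[0]; t=np.array(m['tvec'],float)
    else:
        s=env.state(); T=np.eye(4); T[:3,:3]=s['tcp_rot']; T[:3,3]=s['tcp_pos']
        W=np.linalg.inv(T@np.array(m['mount'])); R,t=W[:3,:3],W[:3,3]
    return K,d,R,t
def proj(n,P,c=None):
    K,d,R,t=c or cam(n)
    return cv2.projectPoints(np.array(P,float).reshape(-1,3),cv2.Rodrigues(R)[0],t,K,d)[0].reshape(-1,2)
def unproj(n,uv,z,c=None):
    K,d,R,t=c or cam(n)
    p=cv2.undistortPointsIter(np.array(uv,float).reshape(-1,1,2),K,d,None,None,(3,50,1e-9)).reshape(-1,2)
    r=np.c_[p,np.ones(len(p))]@R; o=-R.T@t
    return o+r*((np.broadcast_to(z,len(p))-o[2])/r[:,2])[:,None]
def save(n,f):
    im=vision.capture(n); cv2.imwrite('pics/'+f,im[:,:,::-1]); return im
E
python3 - <<'E'
from h import *
for n in('top','scene'):
    save(n,n+'0.png')
    for q in 'control_board power_board heat_sink fan transformer capacitor solder_reel flux_bottle'.split():
        for d in vision.pinpoint(q,n)[:3]:
            p=np.array(d['position'])*[640,480]
            print(n,q,round(d['confidence'],2),p.round(),unproj(n,[p],0)[0].round())
s=env.state();print(s['t'],s['tcp_rot'],s['gripper_width'])
E
```

```text
pics
top control_board 0.64 [379. 183.] [ 596. -148.    0.]
top power_board 0.92 [259. 192.] [580. 146.   0.]
top power_board 0.71 [242. 303.] [311. 187.   0.]
top heat_sink 0.76 [199. 249.] [443. 291.   0.]
top heat_sink 0.62 [350. 248.] [438. -71.   0.]
top fan 0.52 [175. 203.] [558. 353.   0.]
top transformer 0.77 [471. 198.] [ 553. -374.    0.]
top transformer 0.71 [453. 240.] [ 451. -322.    0.]
top capacitor 0.6 [454. 241.] [ 449. -324.    0.]
top solder_reel 0.59 [351. 249.] [436. -74.   0.]
top flux_bottle 0.59 [277. 247.] [443. 103.   0.]
top flux_bottle 0.25 [453. 240.] [ 449. -322.    0.]
scene control_board 0.85 [224. 269.] [ 601. -152.    0.]
scene power_board 0.72 [350. 328.] [581. 143.   0.]
scene power_board 0.7 [444. 261.] [312. 182.   0.]
scene heat_sink 0.97 [471. 321.] [442. 298.   0.]
scene fan 0.72 [481. 387.] [561. 367.   0.]
scene transformer 0.58 [175. 224.] [ 556. -373.    0.]
scene capacitor 0.78 [227. 213.] [ 451. -312.    0.]
scene solder_reel 0.55 [303. 247.] [449. -77.   0.]
scene flux_bottle 0.62 [374. 276.] [439.  98.   0.]
0.9 [[ 9.14817160e-01  4.03868250e-01 -1.42380047e-05]
 [ 4.03868249e-01 -9.14817160e-01 -3.29660042e-05]
 [-2.63390934e-05  2.44075883e-05 -9.99999999e-01]] 85.21581535378586
```

View pics/top0.png

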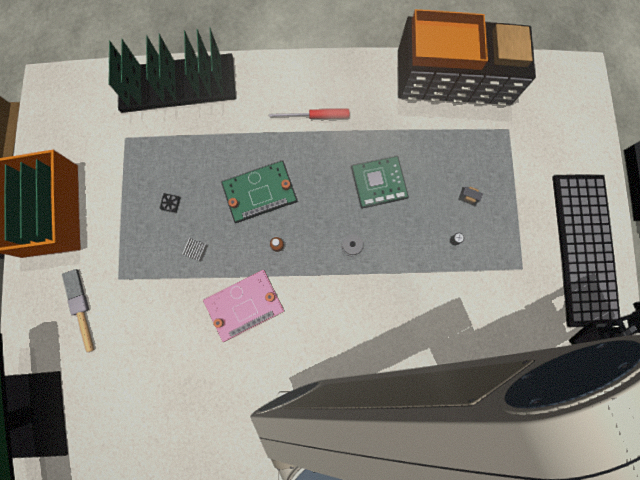

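View pics/scene0.png

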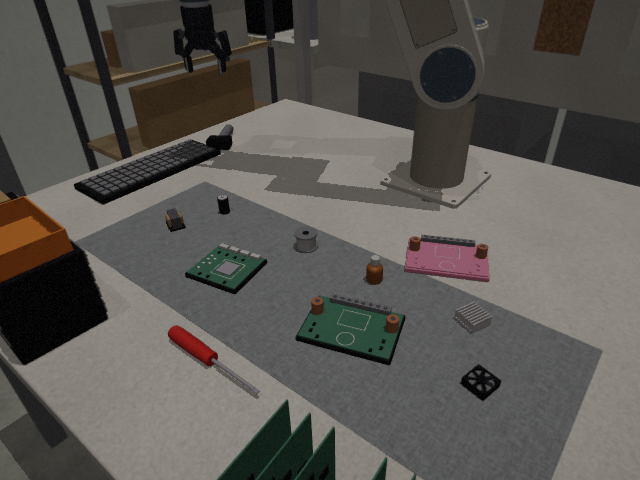

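The top picture shows the green boards at (260,190) and (379,182). The heat sink is at (195,248), the fan at (171,203), the transformer at (471,196) and the capacitor at (458,239). The scene picture agrees, and the pink look-alike is at (243,306) in the top view. I'll survey with the wrist camera next.

```bash
cat >> h.py <<'E'
def go(target,yaw=None,start=None):
    """shift in tool axes (mm) and twist (deg) to a TCP target; yaw = world angle of tool x (deg); start=(pos,yaw)"""
    s=env.state(); R=np.array(s['tcp_rot']); p=np.array(s['tcp_pos'])
    y0=np.degrees(np.arctan2(R[1,0],R[0,0]))
    if start: p=np.array(start[0]); y0=start[1]
    c,sn=np.cos(np.radians(y0)),np.sin(np.radians(y0)); R=np.array([[c,sn,0],[sn,-c,0],[0,0,-1]])
    d=R.T@(np.array(target,float)-p)
    tw=0 if yaw is None else -((yaw-y0+90)%180-90)
    print('shift',d.round(1),'twist',round(tw,1)); return d,tw
E
python3 - <<'E'
from h import *
m=vision.camera_model('wrist');print(m)
c=cam('wrist')
print(unproj('wrist',[[320,240],[0,0],[640,0],[640,480],[0,480]],0,c).round())
s=env.state();y0=np.degrees(np.arctan2(s['tcp_rot'][1][0],s['tcp_rot'][0][0]));print(y0)
off=unproj('wrist',[[320,240]],15,c)[0][:2]-s['tcp_pos'][:2];print(off,s['tcp_pos'])
E
```

```text
{'fx': 426.24911781639645, 'fy': 426.24911781639645, 'cx': 311.28319765607716, 'cy': 243.22541341819326, 'k1': -0.07693034147961991, 'mount': array([[ 9.24564035e-04, -9.56075481e-01, -2.93119121e-01,
         7.54146343e+01],
       [ 9.99999092e-01,  5.96522328e-04,  1.20852854e-03,
         3.46199787e-01],
       [-9.80592407e-04, -2.93119972e-01,  9.56075165e-01,
        -1.19043645e+02],
       [ 0.00000000e+00,  0.00000000e+00,  0.00000000e+00,
         1.00000000e+00]])}
[[  223.  -594.     0.]
 [  306.  -266.     0.]
 [  524.  -754.     0.]
 [  103. -1079.     0.]
 [ -209.  -365.     0.]]
23.820225256769106
[-25.14259378 -20.31270499] [ 252.45290833 -571.72934618  253.34133139]
```

Request:
servo_tool(xyz=[[305, -110, 53], [305, -110, 53], [305, -110, 53], [305, -110, 53], [305, -110, 53], [305, -110, 53], [305, -110, 53], [305, -110, 53], [305, -110, 53], [305, -110, 53]], twist=[23.8, 23.8, 23.8, 23.8, 23.8, 23.8, 23.8, 23.8, 23.8, 23.8])

```text
t: 1.9
tcp_pos: [486.5, -348.6, 200.5]
tcp_rot: [[1.0, -0.0, -0.0], [-0.0, -1.0, -0.0], [-0.0, 0.0, -1.0]]
wrist_force: [0.4, 0.1, 0.4]
gripper_width: 84.9
grip_force: 0.0
```

```bash
cat > look.py <<'E'
import sys
from h import *
s=env.state(); print(s['t'],np.round(s['tcp_pos'],1),np.round(s['tcp_rot'],3).tolist(),np.round(s['qd'],3),np.round(s['joint_positions'],2))
c=cam('wrist'); im=save('wrist',sys.argv[1]+'.png'); np.savez('pics/'+sys.argv[1]+'.npz',R=c[2],t=c[3])
for q in sys.argv[2:]:
    for d in vision.pinpoint(q,'wrist')[:2]:
        p=np.array(d['position'])*[640,480]
        print(q,round(d['confidence'],2),p.round(1),unproj('wrist',[p],0,c)[0].round(1))
E
python3 look.py w1 transformer capacitor
```

```text
1.9 [ 486.5 -348.6  200.5] [[1.0, -0.0, -0.0], [-0.0, -1.0, -0.0], [-0.0, 0.0, -1.0]] [-0.012 -0.004  0.001  0.004 -0.001  0.002] [-0.64  0.45  1.73 -0.    0.96  0.93]
transformer 0.67 [340.3 118.8] [ 558.4 -370.1    0. ]
capacitor 0.58 [281.2 253.7] [ 455.5 -325.4    0. ]
```

View pics/w1.png

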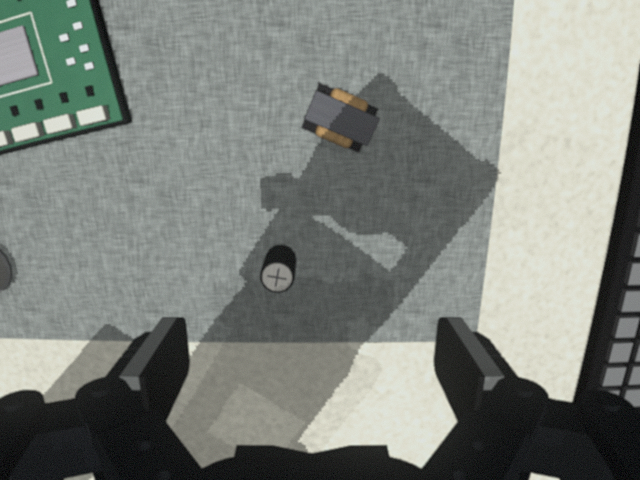

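The transformer's top is at (341,117), turned about 20°. The capacitor's top is at (278,276). Both agree with the networks. Next is the control board.

Request:
servo_tool(xyz=[[58, -200, 0], [58, -200, 0], [58, -200, 0], [58, -200, 0], [58, -200, 0], [58, -200, 0], [58, -200, 0]], twist=[0, 0, 0, 0, 0, 0, 0])

```text
t: 2.75
tcp_pos: [544.7, -149.1, 200.5]
tcp_rot: [[1.0, -0.0, 0.0], [-0.0, -1.0, -0.0], [0.0, 0.0, -1.0]]
wrist_force: [-0.4, 0.3, -0.4]
gripper_width: 85.1
grip_force: 0.0
```

```bash
python3 look.py w2 control_board
```

```text
2.75 [ 544.7 -149.1  200.5] [[1.0, -0.0, 0.0], [-0.0, -1.0, -0.0], [0.0, 0.0, -1.0]] [-0.021  0.001 -0.001  0.002  0.     0.002] [-0.29  0.4   1.8  -0.    0.93  1.28]
```

Request:
servo_tool(xyz=[[0, -290, 0], [0, -290, 0], [0, -290, 0], [0, -290, 0], [0, -290, 0], [0, -290, 0], [0, -290, 0], [0, -290, 0], [0, -290, 0]], twist=[0, 0, 0, 0, 0, 0, 0, 0, 0])

```text
t: 3.75
tcp_pos: [545.0, 140.4, 200.2]
tcp_rot: [[1.0, -0.001, -0.0], [-0.001, -1.0, -0.0], [-0.0, 0.0, -1.0]]
wrist_force: [1.2, -0.0, -0.0]
gripper_width: 85.5
grip_force: 0.0
```

```bash
python3 look.py w3 power_board
```

```text
3.75 [545.  140.4 200.2] [[1.0, -0.001, -0.0], [-0.001, -1.0, -0.0], [-0.0, 0.0, -1.0]] [-0.011 -0.003  0.001  0.    -0.001  0.003] [ 0.23  0.4   1.81 -0.    0.93  1.8 ]
power_board 0.7 [265.3 456.4] [311.2 183.7   0. ]
power_board 0.68 [302.7 165.8] [582.9 146.3   0. ]
```

Request:
servo_tool(xyz=[[-55, -180, 0], [-55, -180, 0], [-55, -180, 0], [-55, -180, 0], [-55, -180, 0], [-55, -180, 0], [-55, -180, 0]], twist=[0, 0, 0, 0, 0, 0, 0])

```text
t: 4.55
tcp_pos: [490.2, 320.6, 200.2]
tcp_rot: [[1.0, -0.001, -0.0], [-0.001, -1.0, -0.001], [-0.0, 0.001, -1.0]]
wrist_force: [-0.4, -0.6, -1.3]
gripper_width: 84.9
grip_force: 0.0
```

```bash
python3 look.py w4 heat_sink fan; python3 -c "
import cv2,numpy as np
a=[cv2.imread(f'pics/w{i}.png') for i in (2,3)]
cv2.imwrite('pics/m1.png',np.vstack([x[0:290,60:640] for x in a]))"
```

```text
4.55 [490.2 320.6 200.2] [[1.0, -0.001, -0.0], [-0.001, -1.0, -0.001], [-0.0, 0.001, -1.0]] [-0.009 -0.003  0.001  0.002  0.     0.002] [ 0.56  0.43  1.76 -0.    0.95  2.13]
heat_sink 0.83 [339.6 271.3] [444.4 297.4   0. ]
fan 0.7 [250.4 121.4] [560.4 364.2   0. ]
fan 0.4 [338.3 270.3] [445.3 298.5   0. ]
```

View pics/m1.png

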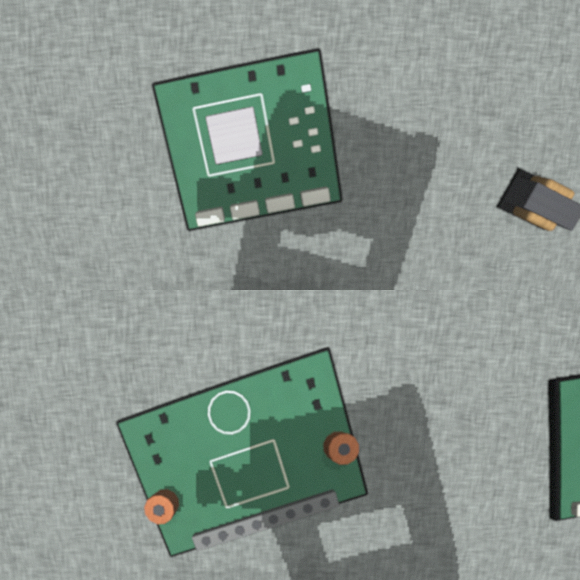

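View pics/w4.png

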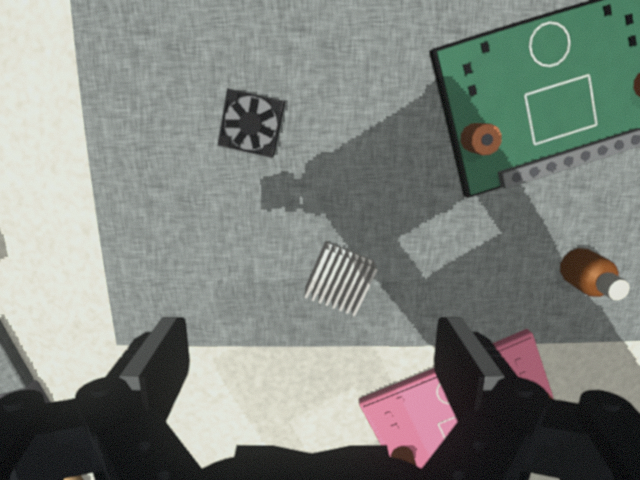

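The boards show clearly. The processor is at (294,136) in w2, and the printed rectangle is at (310,183) in w3 with the circle at (289,122). In w4 the heat sink's top is at (340,278) and the fan's at (252,122). I'll rectify each of them to scale to read the poses.

```bash
cat >> h.py <<'E'
def load(f):
    K,d,_,_=cam('top') if False else (None,)*4
    m=vision.camera_model('wrist'); K=np.array([[m['fx'],0,m['cx']],[0,m['fy'],m['cy']],[0,0,1.]])
    z=np.load(f'pics/{f}.npz'); return (K,np.array([m['k1'],0,0,0,0.]),z['R'],z['t']),cv2.imread(f'pics/{f}.png')
def ortho(f,uv,z,w=266,h=300,s=3.5):
    c,im=load(f); o=unproj('wrist',[uv],z,c)[0]
    u,v=np.meshgrid(np.arange(w),np.arange(h))
    P=np.stack([o[0]-(v-h/2)/s,o[1]-(u-w/2)/s,np.full(u.shape,z)],-1)
    q=proj('wrist',P,c).reshape(h,w,2).astype(np.float32)
    return cv2.remap(im,q,None,cv2.INTER_CUBIC),o
E
python3 - <<'E'
from h import *
L=[('w1',(341,117),32),('w1',(278,276),40),('w4',(340,278),22),('w4',(252,122),15),('w2',(294,136),15),('w3',(310,183),12)]
T=[]
for l in L:
    a,o=ortho(*l); print(l,o.round(1)); T.append(a)
cv2.imwrite('pics/m2.png',np.vstack([np.hstack(T[:3]),np.hstack(T[3:])]))
E
```

```text
('w1', (341, 117), 32) [ 559.9 -368.4   32. ]
('w1', (278, 276), 40) [ 452.3 -325.7   40. ]
('w4', (340, 278), 22) [447.4 298.6  22. ]
('w4', (252, 122), 15) [560.2 361.   15. ]
('w2', (294, 136), 15) [ 605.2 -137.5   15. ]
('w3', (310, 183), 12) [571.9 140.9  12. ]
```

View pics/m2.png

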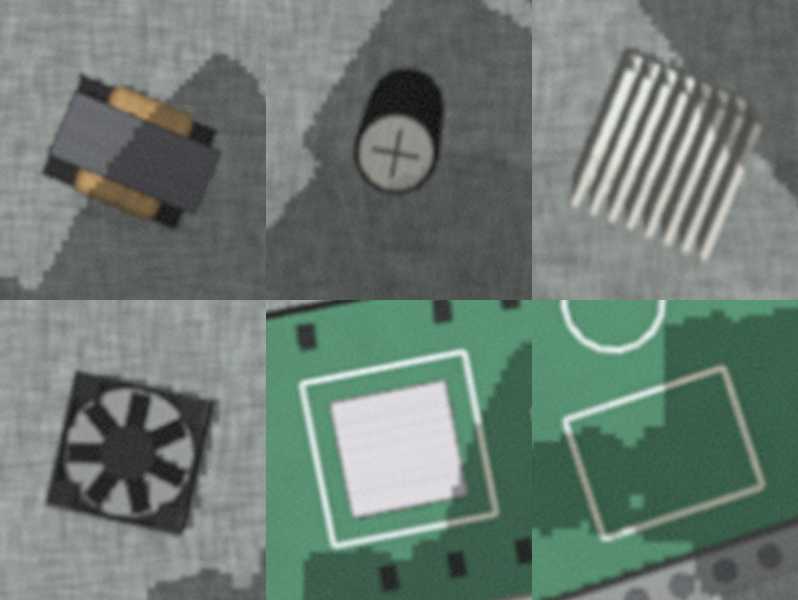

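From the rectified tiles, in world coordinates:

| Thing | x | y | Yaw |
|---|---|---|---|
| Heat sink | 443.2 | 298.1 | -22° |
| Fan | 559.2 | 362.0 | -12.4° |
| Processor | 605.6 | -137.4 | +11.1° |
| Transformer | 559.0 | -369.1 | -22° |
| Capacitor | 451.4 | -324.6 | n/a |
| Printed rectangle | 570.8 | 141.1 | +18.4° |
| Printed circle | 614.4 | 155.6 | n/a |

The measured sizes match the given ones. I'll take the heat sink first.

Request:
servo_tool(xyz=[[-47, 22.5, 110], [-47, 22.5, 110], [-47, 22.5, 110], [-47, 22.5, 110], [-47, 22.5, 110], [-47, 22.5, 110], [-47, 22.5, 110], [-47, 22.5, 110], [-47, 22.5, 110], [-47, 22.5, 110], [-47, 22.5, 110], [-47, 22.5, 110], [-47, 22.5, 110], [-47, 22.5, 110], [-47, 22.5, 110], [-47, 22.5, 110], [-47, 22.5, 110], [-47, 22.5, 110], [-47, 22.5, 110], [-47, 22.5, 110]], twist=[-158, -158, -158, -158, -158, -158, -158, -158, -158, -158, -158, -158, -158, -158, -158, -158, -158, -158, -158, -158])

```text
t: 6.7
tcp_pos: [443.2, 298.9, 90.4]
tcp_rot: [[-0.927, 0.375, 0.0], [0.375, 0.927, 0.0], [-0.0, 0.0, -1.0]]
wrist_force: [-0.0, -0.2, -0.6]
gripper_width: 85.4
grip_force: 0.0
```

```bash
python3 look.py w5 heat_sink; python3 -c "
from h import *
go((443.2,298.1,23),158)
c=cam('wrist')
P=[(443.2+21*(a*np.cos(-.384)-b*np.sin(-.384)),298.1+21*(a*np.sin(-.384)+b*np.cos(-.384)),22) for a,b in((1,1),(1,-1),(-1,-1),(-1,1))]
im=cv2.imread('pics/w5.png');cv2.polylines(im,[proj('wrist',P,c).round().astype(int)],True,(0,0,255),1);cv2.imwrite('pics/w5m.png',im)"
```

```text
6.7 [443.2 298.9  90.4] [[-0.927, 0.375, 0.0], [0.375, 0.927, 0.0], [-0.0, 0.0, -1.0]] [ 0.003  0.    -0.001  0.001  0.001  0.067] [ 0.57  0.54  1.92 -0.    0.68 -0.62]
heat_sink 0.8 [311.1 256.7] [441.1 299.8   0. ]
shift [-0.4 -0.9 67.4] twist -0.1
```

View pics/w5m.png

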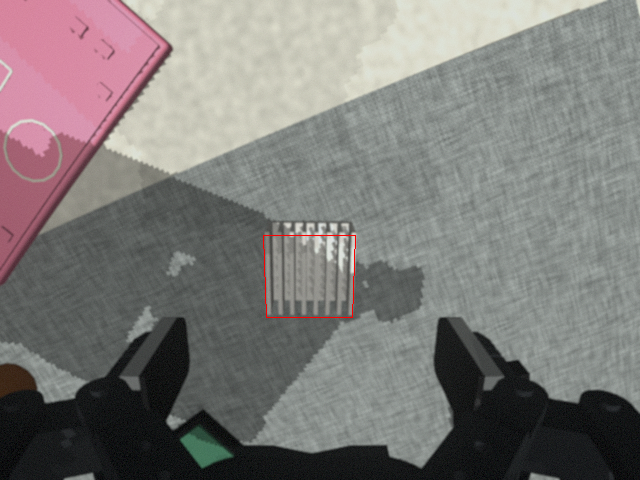

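The predicted outline fits the heat sink to about 1 mm, at (311,275), seen from the opposite direction. So the calibration holds well, and I'll grip it now.

Request:
servo_tool(xyz=[[0, -0.8, 30], [0, -0.8, 55], [0, -0.8, 63], [0, -0.8, 67], [0, -0.8, 67]], twist=[0, 0, 0, 0, 0])

```text
t: 7.3
tcp_pos: [442.6, 298.8, 23.4]
tcp_rot: [[-0.927, 0.375, -0.0], [0.375, 0.927, -0.0], [0.0, -0.0, -1.0]]
wrist_force: [0.1, 0.1, -1.2]
gripper_width: 85.3
grip_force: 0.0
```

Request:
servo_tool(xyz=[[0, 0, 0], [0, 0, 0], [0, 0, 0], [0, 0, 0], [0, 0, 0], [0, 0, 0], [0, 0, 0]], twist=[0, 0, 0, 0, 0, 0, 0], hand=30, squeeze=40)

```text
t: 8.0
tcp_pos: [442.9, 299.1, 24.2]
tcp_rot: [[-0.927, 0.374, 0.001], [0.374, 0.927, 0.001], [-0.001, 0.001, -1.0]]
wrist_force: [-0.4, -1.3, 5.8]
gripper_width: 41.0
grip_force: 40.9
```

Request:
servo_tool(xyz=[[0, 0, -10], [0, 0, -50], [0, 0, -90], [0, 0, -90]], twist=[0, 0, 0, 0])

```text
t: 8.4
tcp_pos: [445.2, 300.6, 118.5]
tcp_rot: [[-0.927, 0.374, 0.007], [0.374, 0.927, 0.005], [-0.005, 0.007, -1.0]]
wrist_force: [0.9, 0.6, -1.7]
gripper_width: 41.2
grip_force: 41.2
```

```bash
python3 -c "
from h import *
s=env.state();print(s['tcp_pos'],s['gripper_width'])
go((605.6,-137.4,113),191.1)"; cat look.py >/dev/null
```

```text
[445.18326895 300.59167162 118.46461148] 41.21805270175741
shift [-312.7 -346.1    5.5] twist -33.1
```

Request:
servo_tool(xyz=[[-314, -343, 0], [-314, -343, 0], [-314, -343, 0], [-314, -343, 0], [-314, -343, 0], [-314, -343, 0], [-314, -343, 0], [-314, -343, 0], [-314, -343, 0], [-314, -343, 0], [-314, -343, 0], [-314, -343, 0], [-314, -343, 0], [-314, -343, 0], [-314, -343, 0]], twist=[-33.1, -33.1, -33.1, -33.1, -33.1, -33.1, -33.1, -33.1, -33.1, -33.1, -33.1, -33.1, -33.1, -33.1, -33.1])

```text
t: 9.9
tcp_pos: [605.0, -135.5, 113.3]
tcp_rot: [[-0.981, -0.195, -0.0], [-0.195, 0.981, 0.0], [0.0, 0.0, -1.0]]
wrist_force: [0.1, 0.2, -1.2]
gripper_width: 40.8
grip_force: 41.2
```

```bash
python3 look.py w6 heat_sink; python3 -c "
from h import *
go((605.6,-137.4,38.5),191.1)
c=cam('wrist')
def box(o,yaw,a,b,z):
    q=np.radians(yaw);C=np.cos(q);S=np.sin(q)
    return [(o[0]+C*i*a-S*j*b,o[1]+S*i*a+C*j*b,z) for i,j in((1,1),(1,-1),(-1,-1),(-1,1))]
im=cv2.imread('pics/w6.png')
s=env.state();p=s['tcp_pos']
for B,col in((box((605.6,-137.4),11.1,17,17,15),(0,0,255)),(box(p,11.1,21,21,p[2]-2),(255,0,0))):
    cv2.polylines(im,[proj('wrist',B,c).round().astype(int)],True,col,1)
cv2.imwrite('pics/w6m.png',im)"
```

```text
9.9 [ 605.  -135.5  113.3] [[-0.981, -0.195, -0.0], [-0.195, 0.981, 0.0], [0.0, 0.0, -1.0]] [-0.003 -0.001 -0.006 -0.001 -0.    -0.001] [-0.24  0.6   1.72  0.    0.83 -2.01]
heat_sink 0.68 [310.7 319.4] [ 649.6 -127.3    0. ]
shift [-0.1 -1.6 74.9] twist 0.1
```

View pics/w6m.png

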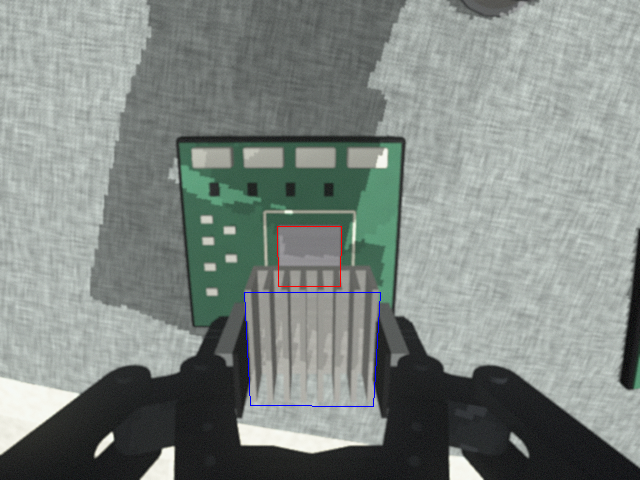

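The red outline sits on the processor at (309,256), and the held heat sink is within about 1 mm of where I expected it. I'll lower it onto the processor.

Request:
servo_tool(xyz=[[-0.6, -1.6, 20], [-0.6, -1.6, 45], [-0.6, -1.6, 60], [-0.6, -1.6, 67], [-0.6, -1.6, 70], [-0.6, -1.6, 71.5], [-0.6, -1.6, 73], [-0.6, -1.6, 73.5], [-0.6, -1.6, 74], [-0.6, -1.6, 74.3], [-0.6, -1.6, 74.3]], twist=[0, 0, 0, 0, 0, 0, 0, 0, 0, 0, 0])

```text
t: 11.1
tcp_pos: [606.4, -138.2, 39.3]
tcp_rot: [[-0.981, -0.193, 0.0], [-0.193, 0.981, -0.0], [-0.0, -0.0, -1.0]]
wrist_force: [0.1, -1.0, -0.4]
gripper_width: 41.0
grip_force: 41.4
```

```bash
python3 -c "
from h import *
for i in range(4):
    s=env.state();print(np.round(s['tcp_pos'],2),np.round(s['wrist_force'],1)); vision.capture('top')
go((605.8,-137.3,39),191.1)"
```

```text
[ 606.36 -138.24   39.27] [ 0.1 -1.  -0.4]
[ 606.35 -138.22   39.23] [ 0.8 -0.3 -0.4]
[ 606.33 -138.26   39.25] [-1.4  0.3  1.3]
[ 606.34 -138.24   39.24] [1.1 0.4 1. ]
shift [0.3 1.  0.2] twist 0.0
```

Request:
servo_tool(xyz=[[0.3, 1, -0.2], [0.3, 1, 0], [0.3, 1, 0.3], [0.3, 1, 0.6], [0.3, 1, 0.6]], twist=[0, 0, 0, 0, 0])

```text
t: 11.8
tcp_pos: [605.7, -137.2, 39.2]
tcp_rot: [[-0.981, -0.193, -0.0], [-0.193, 0.981, 0.0], [0.0, 0.0, -1.0]]
wrist_force: [-3.2, 1.6, 8.5]
gripper_width: 41.3
grip_force: 42.4
```

Request:
servo_tool(xyz=[[0, 0, 0], [0, 0, 0], [0, 0, 0], [0, 0, 0]], twist=[0, 0, 0, 0], hand=60)

```text
t: 12.2
tcp_pos: [605.7, -137.2, 38.2]
tcp_rot: [[-0.981, -0.193, -0.0], [-0.193, 0.981, 0.0], [0.0, 0.0, -1.0]]
wrist_force: [-0.5, -1.0, 1.2]
gripper_width: 60.0
grip_force: 0.0
```

Request:
servo_tool(xyz=[[0, 0, -15], [0, 0, -50], [0, 0, -90], [0, 0, -90]], twist=[0, 0, 0, 0])

```text
t: 12.6
tcp_pos: [609.3, -138.2, 134.8]
tcp_rot: [[-0.981, -0.193, 0.01], [-0.193, 0.981, -0.002], [-0.009, -0.004, -1.0]]
wrist_force: [0.4, -0.7, -0.2]
gripper_width: 59.9
grip_force: 0.0
```

```bash
python3 look.py w7 heat_sink; python3 -c "
from h import *
a,o=ortho('w7',(310,250),37,266,300,3);print(o)
go(o,0)
a,o=ortho('w7',proj('wrist',[(605.6,-137.4,37)],load('w7')[0])[0],37,400,400,3.5);print(o)
cv2.imwrite('pics/m3.png',a)"
```

```text
12.6 [ 609.3 -138.2  134.8] [[-0.981, -0.193, 0.01], [-0.193, 0.981, -0.002], [-0.009, -0.004, -1.0]] [-0.001  0.057  0.044 -0.001 -0.058 -0.001] [-0.24  0.57  1.71 -0.    0.86 -2.01]
[ 606.8176335  -140.11160951   37.        ]
shift [ 0.2 -2.6 93.4] twist 11.1
[ 605.6 -137.4   37. ]
```

View pics/m3.png

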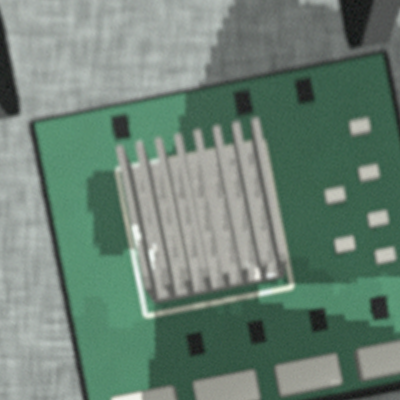

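The heat sink sits inside the printed square, around (204,210) in the tile, but the arm was still settling. I'll check again with the arm still.

Request:
servo_tool(xyz=[[0, 0, 0], [0, 0, 0], [0, 0, 0]], twist=[0, 0, 0])

```text
t: 13.0
tcp_pos: [605.0, -137.1, 127.2]
tcp_rot: [[-0.981, -0.193, -0.002], [-0.193, 0.981, 0.001], [0.002, 0.001, -1.0]]
wrist_force: [0.1, 0.4, 0.1]
gripper_width: 59.8
grip_force: 0.0
```

```bash
python3 look.py w8 heat_sink; cat >> h.py <<'E'
def box(o,yaw,a,b,z):
    q=np.radians(yaw);C=np.cos(q);S=np.sin(q)
    return [(o[0]+C*i*a-S*j*b,o[1]+S*i*a+C*j*b,z) for i,j in((1,1),(1,-1),(-1,-1),(-1,1))]
def draw(f,boxes,out,crop,k):
    c,im=load(f); x,y,w,h=crop
    im=cv2.resize(im[y:y+h,x:x+w],None,fx=k,fy=k,interpolation=cv2.INTER_CUBIC)
    for B,col in boxes: cv2.polylines(im,[(((proj('wrist',B,c)-[x,y]+.5)*k-.5)*8).round().astype(int)],True,col,1,cv2.LINE_AA,3)
    cv2.imwrite('pics/'+out,im)
E
python3 -c "
from h import *
o=(605.6,-137.4);draw('w8',[(box(o,11.1,21,21,37),(0,0,255)),(box(o,11.1,21,21,15),(255,0,0)),(box(o,11.1,23.6,23.6,12),(0,255,255))],'m4.png',(180,130,260,200),3)"
```

```text
13.0 [ 605.  -137.1  127.2] [[-0.981, -0.193, -0.002], [-0.193, 0.981, 0.001], [0.002, 0.001, -1.0]] [-0.    -0.001 -0.004 -0.    -0.002 -0.002] [-0.24  0.58  1.71 -0.    0.85 -2.01]
heat_sink 0.82 [311.8 248.6] [ 609.5 -136.1    0. ]
```

View pics/m4.png

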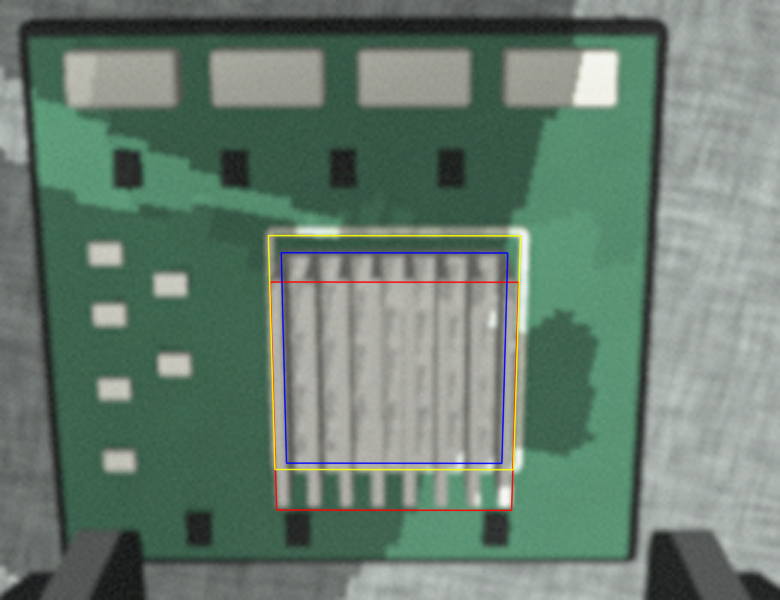

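The heat sink is centred and square to within about 0.5 mm, with the red, blue and yellow outlines matching. On to the fan.

Request:
servo_tool(xyz=[[-51.4, 498.5, 27], [-51.4, 498.5, 27], [-51.4, 498.5, 27], [-51.4, 498.5, 27], [-51.4, 498.5, 27], [-51.4, 498.5, 27], [-51.4, 498.5, 27], [-51.4, 498.5, 27], [-51.4, 498.5, 27], [-51.4, 498.5, 27], [-51.4, 498.5, 27], [-51.4, 498.5, 27], [-51.4, 498.5, 27], [-51.4, 498.5, 27], [-51.4, 498.5, 27], [-51.4, 498.5, 27], [-51.4, 498.5, 27], [-51.4, 498.5, 27]], twist=[113.5, 113.5, 113.5, 113.5, 113.5, 113.5, 113.5, 113.5, 113.5, 113.5, 113.5, 113.5, 113.5, 113.5, 113.5, 113.5, 113.5, 113.5], hand=75)

```text
t: 14.9
tcp_pos: [560.0, 361.7, 101.4]
tcp_rot: [[0.213, 0.977, -0.0], [0.977, -0.213, -0.0], [-0.0, -0.0, -1.0]]
wrist_force: [-0.3, 0.7, 0.2]
gripper_width: 75.2
grip_force: 0.0
```

```bash
python3 look.py w9 fan; python3 -c "
from h import *
o=(559.2,362);go(o+(25.5,),77.6)
draw('w9',[(box(o,-12.4,20,20,15),(0,0,255)),(box(o,-12.4,20,20,0),(255,0,0))],'m5.png',(180,150,260,200),3)"
```

```text
14.9 [560.  361.7 101.4] [[0.213, 0.977, -0.0], [0.977, -0.213, -0.0], [-0.0, -0.0, -1.0]] [ 0.    -0.001  0.001 -0.002 -0.001  0.008] [0.56 0.67 1.61 0.   0.86 0.77]
fan 0.61 [305.7 254.7] [558.1 362.6   0. ]
shift [ 0.1 -0.9 75.9] twist 0.1
```

View pics/m5.png

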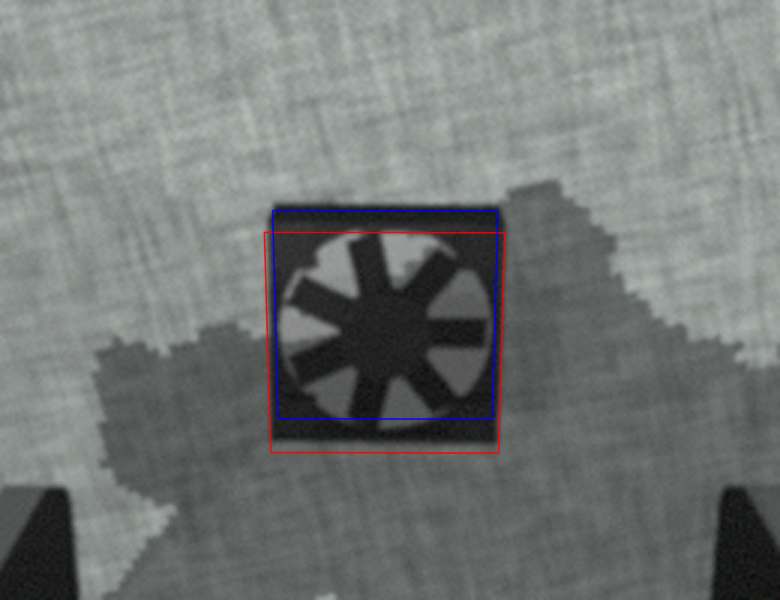

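The fan shows about 1.5 mm further along tool +x than predicted: its near edge is at row 440 against 452. I'll correct by that and grip.

Request:
servo_tool(xyz=[[1.4, -0.9, 35], [1.4, -0.9, 62], [1.4, -0.9, 72], [1.4, -0.9, 76], [1.4, -0.9, 76], [1.4, -0.9, 76]], twist=[0, 0, 0, 0, 0, 0])

```text
t: 15.6
tcp_pos: [560.2, 363.8, 26.7]
tcp_rot: [[0.214, 0.977, 0.002], [0.977, -0.214, 0.001], [0.001, 0.001, -1.0]]
wrist_force: [0.1, -0.0, -0.4]
gripper_width: 75.0
grip_force: 0.0
```

Request:
servo_tool(xyz=[[0, 0, 0], [0, 0, 0], [0, 0, 0], [0, 0, 0], [0, 0, 0], [0, 0, 0], [0, 0, 0]], twist=[0, 0, 0, 0, 0, 0, 0], hand=30, squeeze=30)

```text
t: 16.3
tcp_pos: [559.9, 363.6, 26.4]
tcp_rot: [[0.214, 0.977, 0.001], [0.977, -0.214, 0.001], [0.001, 0.001, -1.0]]
wrist_force: [-1.3, -0.8, 6.1]
gripper_width: 39.3
grip_force: 30.9
```

```bash
python3 -c "
from h import *
s=env.state();print(s['tcp_pos'])
go((605.6,-137.4,125),101.1)"
```

```text
[559.93841418 363.62879891  26.43823949]
shift [-479.6  152.   -98.6] twist -23.5
```

Request:
servo_tool(xyz=[[0, 0, -10], [0, 0, -50], [0, 0, -98], [-479.6, 152, -98], [-479.6, 152, -98], [-479.6, 152, -98], [-479.6, 152, -98], [-479.6, 152, -98], [-479.6, 152, -98], [-479.6, 152, -98], [-479.6, 152, -98], [-479.6, 152, -98], [-479.6, 152, -98], [-479.6, 152, -98], [-479.6, 152, -98], [-479.6, 152, -98], [-479.6, 152, -98], [-479.6, 152, -98]], twist=[0, 0, 0, -23.5, -23.5, -23.5, -23.5, -23.5, -23.5, -23.5, -23.5, -23.5, -23.5, -23.5, -23.5, -23.5, -23.5, -23.5])

```text
t: 18.1
tcp_pos: [605.0, -136.1, 123.4]
tcp_rot: [[-0.195, 0.981, -0.0], [0.981, 0.195, 0.0], [0.0, -0.0, -1.0]]
wrist_force: [0.4, 0.2, -1.2]
gripper_width: 39.1
grip_force: 30.5
```

```bash
python3 look.py w10 fan; python3 -c "
from h import *
o=(605.6,-137.4);go(o+(63.4,),101.1)
p=env.state()['tcp_pos']
draw('w10',[(box(o,11.1,21,21,37),(0,0,255)),(box(p,11.1,20,20,p[2]-11.4),(255,0,0))],'m6.png',(180,200,260,200),3)"
```

```text
18.1 [ 605.  -136.1  123.4] [[-0.195, 0.981, -0.0], [0.981, 0.195, 0.0], [0.0, -0.0, -1.0]] [-0.005  0.002 -0.003 -0.001 -0.002 -0.002] [-0.24  0.58  1.72  0.    0.84 -0.44]
fan 0.75 [309.1 319.4] [ 614.3 -185.5    0. ]
shift [-1.   0.3 60.1] twist 0.1
```

View pics/m6.png

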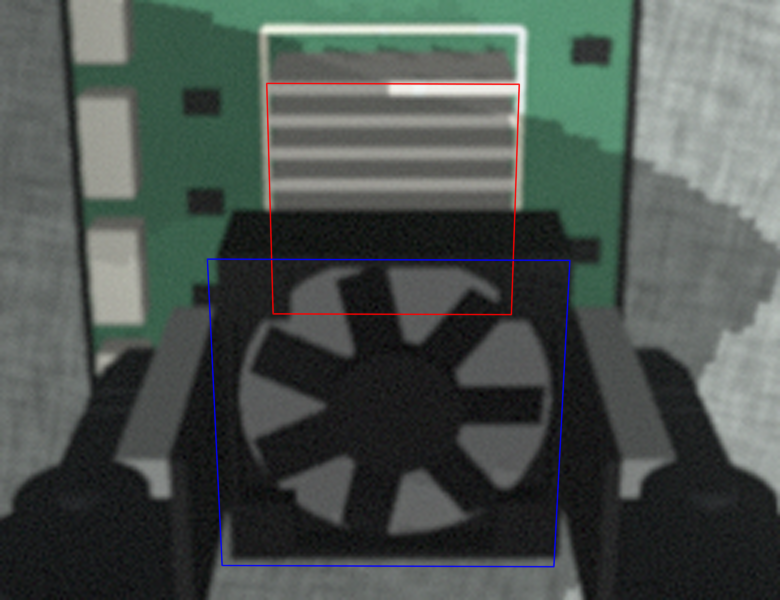

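The held fan sits about 1.2 mm forward along tool x (its near edge is at row 557 against 566), and the heat sink matches the red outline. I'll lower the fan with that correction.

Request:
servo_tool(xyz=[[-2.1, -0.1, 25], [-2.1, -0.1, 45], [-2.1, -0.1, 53], [-2.1, -0.1, 56], [-2.1, -0.1, 57.5], [-2.1, -0.1, 58.5], [-2.1, -0.1, 59.2], [-2.1, -0.1, 59.2]], twist=[0, 0, 0, 0, 0, 0, 0, 0])

```text
t: 19.0
tcp_pos: [605.7, -139.9, 64.8]
tcp_rot: [[-0.193, 0.981, 0.001], [0.981, 0.193, -0.0], [-0.0, 0.001, -1.0]]
wrist_force: [-0.3, -0.2, -0.2]
gripper_width: 39.4
grip_force: 30.5
```

```bash
python3 -c "
from h import *
go((605.6-.1,-137.4-1.2,63.4),101.1)"
```

```text
shift [1.3 0.1 1.4] twist 0.0
```

Request:
servo_tool(xyz=[[1.2, 0, 0], [1.2, 0, 0.5], [1.2, 0, 1], [1.2, 0, 1.4], [1.2, 0, 1.8], [1.2, 0, 1.8]], twist=[0, 0, 0, 0, 0, 0])

```text
t: 19.6
tcp_pos: [605.2, -138.6, 63.4]
tcp_rot: [[-0.193, 0.981, 0.0], [0.981, 0.193, -0.0], [-0.0, 0.0, -1.0]]
wrist_force: [-2.8, 1.2, 9.1]
gripper_width: 39.4
grip_force: 31.5
```

Contact at the expected height with 9 N. I'll release it.

Request:
servo_tool(xyz=[[0, 0, 0], [0, 0, 0], [0, 0, 0], [0, 0, 0]], twist=[0, 0, 0, 0], hand=60)

```text
t: 20.0
tcp_pos: [605.1, -138.6, 62.2]
tcp_rot: [[-0.193, 0.981, -0.0], [0.981, 0.193, 0.0], [0.0, -0.0, -1.0]]
wrist_force: [0.5, 0.8, -0.7]
gripper_width: 60.2
grip_force: 0.0
```

Request:
servo_tool(xyz=[[0, 0, -10], [0, 0, -50], [0, 0, -80], [0, 0, -80], [0, 0, -80], [0, 0, -80], [0, 0, -80]], twist=[0, 0, 0, 0, 0, 0, 0])

```text
t: 20.7
tcp_pos: [604.3, -138.4, 141.2]
tcp_rot: [[-0.193, 0.981, -0.002], [0.981, 0.193, 0.001], [0.001, -0.002, -1.0]]
wrist_force: [0.2, 0.7, -0.5]
gripper_width: 60.0
grip_force: 0.0
```

```bash
python3 look.py w11 fan; python3 -c "
from h import *
o=(605.6,-137.4)
go((559,-369.1,110),-22)
draw('w11',[(box(o,11.1,20,20,37),(0,0,255)),(box(o,11.1,20,20,52),(255,0,0))],'m7.png',(180,150,260,200),3)"
```

```text
20.7 [ 604.3 -138.4  141.2] [[-0.193, 0.981, -0.002], [0.981, 0.193, 0.001], [0.001, -0.002, -1.0]] [-0.     0.005 -0.003 -0.    -0.001  0.002] [-0.24  0.56  1.71  0.    0.88 -0.44]
fan 0.86 [309.  256.6] [ 606.1 -152.6    0. ]
shift [-217.5  -89.2   31.3] twist -56.9
```

View pics/m7.png

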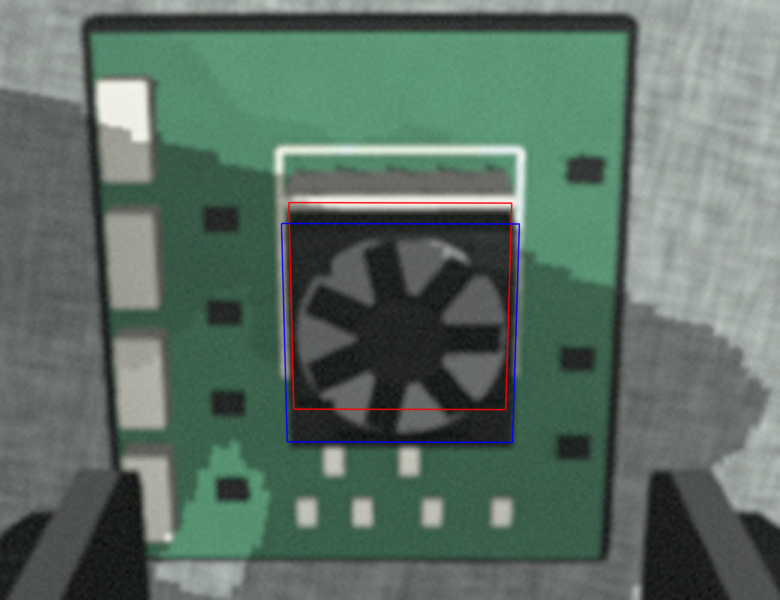

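The fan is flat on the heat sink, seen at (398,325) in the crop, square and within about 1 mm. One picture is left to view, so I'll do the next checks numerically. Now the transformer.

Request:
servo_tool(xyz=[[-217.5, -89.2, 31], [-217.5, -89.2, 31], [-217.5, -89.2, 31], [-217.5, -89.2, 31], [-217.5, -89.2, 31], [-217.5, -89.2, 31], [-217.5, -89.2, 31], [-217.5, -89.2, 31], [-217.5, -89.2, 31], [-217.5, -89.2, 31], [-217.5, -89.2, 31]], twist=[-56.9, -56.9, -56.9, -56.9, -56.9, -56.9, -56.9, -56.9, -56.9, -56.9, -56.9], hand=75)

```text
t: 21.9
tcp_pos: [559.8, -368.8, 111.4]
tcp_rot: [[-0.927, 0.375, -0.0], [0.375, 0.927, 0.0], [0.0, -0.0, -1.0]]
wrist_force: [-0.1, -0.0, 0.2]
gripper_width: 74.9
grip_force: 0.0
```

```bash
python3 look.py w12 transformer; cat >> h.py <<'E'
def brown(f,o,z):
    """winding patches (brown) within 45 mm of o: rectangle centre and angle at height z"""
    c,im=load(f); hsv=cv2.cvtColor(im,cv2.COLOR_BGR2HSV)
    m=cv2.inRange(hsv,(8,90,60),(22,255,255)); v,u=np.nonzero(m)
    P=unproj('wrist',np.c_[u,v],z,c)[:,:2]; P=P[np.hypot(*(P-o[:2]).T)<45].astype(np.float32)
    if len(P)<20: print('few',len(P)); return
    r=cv2.minAreaRect(P); print(len(P),'rect',np.round(r[0],1),np.round(r[1],1),round(r[2],1),'mean',P.mean(0).round(1)); return P
E
python3 -c "
from h import *
o=(559,-369.1);go(o+(28,),158)
brown('w12',o,30); brown('w1',o,30)
"
```

```text
21.9 [ 559.8 -368.8  111.4] [[-0.927, 0.375, -0.0], [0.375, 0.927, 0.0], [0.0, -0.0, -1.0]] [-0.001 -0.001 -0.001 -0.     0.    -0.008] [-0.6   0.66  1.6  -0.    0.88 -1.79]
transformer 0.82 [310.4 249. ] [ 559.8 -369.2    0. ]
shift [ 0.7 -0.4 83.5] twist 0.0
1379 rect [ 555.  -366.9] [24.6 36.2] 68.1 mean [ 549.7 -365. ]
694 rect [ 559.3 -368.5] [25.5 32.2] 66.9 mean [ 559.7 -368.6]
```

Everything agrees on (559.5, -368.9) at -22°, so I'll grip there.

Request:
servo_tool(xyz=[[0.2, 0, 40], [0.2, 0, 70], [0.2, 0, 79], [0.2, 0, 83], [0.2, 0, 83], [0.2, 0, 83]], twist=[0, 0, 0, 0, 0, 0])

```text
t: 22.6
tcp_pos: [560.3, -369.7, 29.9]
tcp_rot: [[-0.927, 0.374, 0.002], [0.374, 0.927, -0.001], [-0.002, -0.0, -1.0]]
wrist_force: [0.2, 0.2, 0.2]
gripper_width: 74.8
grip_force: 0.0
```

Request:
servo_tool(xyz=[[0, 0, 0], [0, 0, 0], [0, 0, 0], [0, 0, 0], [0, 0, 0], [0, 0, 0], [0, 0, 0]], twist=[0, 0, 0, 0, 0, 0, 0], hand=35, squeeze=50)

```text
t: 23.3
tcp_pos: [560.1, -369.6, 29.8]
tcp_rot: [[-0.927, 0.374, 0.002], [0.374, 0.927, -0.001], [-0.002, -0.0, -1.0]]
wrist_force: [-1.0, 0.6, 6.6]
gripper_width: 44.8
grip_force: 52.3
```

```bash
python3 -c "
from h import *
s=env.state();print(s['tcp_pos'])
go((570.8,141.1,128),198.4)"
```

```text
[ 560.09744649 -369.58706443   29.75028508]
shift [181.2 477.6 -98.2] twist -40.4
```

Request:
servo_tool(xyz=[[0, 0, -10], [0, 0, -50], [0, 0, -98], [181.2, 477.6, -98], [181.2, 477.6, -98], [181.2, 477.6, -98], [181.2, 477.6, -98], [181.2, 477.6, -98], [181.2, 477.6, -98], [181.2, 477.6, -98], [181.2, 477.6, -98], [181.2, 477.6, -98], [181.2, 477.6, -98], [181.2, 477.6, -98], [181.2, 477.6, -98], [181.2, 477.6, -98], [181.2, 477.6, -98], [181.2, 477.6, -98]], twist=[0, 0, 0, -40.4, -40.4, -40.4, -40.4, -40.4, -40.4, -40.4, -40.4, -40.4, -40.4, -40.4, -40.4, -40.4, -40.4, -40.4])

```text
t: 25.1
tcp_pos: [570.1, 139.9, 126.5]
tcp_rot: [[-0.949, -0.314, -0.0], [-0.314, 0.949, -0.0], [0.0, -0.0, -1.0]]
wrist_force: [-0.1, -0.5, -1.3]
gripper_width: 44.7
grip_force: 51.9
```

```bash
python3 look.py w13 transformer power_board; python3 -c "
from h import *
o=(570.8,141.1);go(o+(41.8,),198.4)
p=np.array(env.state()['tcp_pos'])
brown('w13',p,p[2]+.2)
C=np.cos(np.radians(18.4));S=np.sin(np.radians(18.4))
print('board origin pred',(o[0]+12*C,o[1]+12*S),'part origin pixel if centred',proj('wrist',[p-[0,0,29.8]],load('w13')[0]))"
```

```text
25.1 [570.1 139.9 126.5] [[-0.949, -0.314, -0.0], [-0.314, 0.949, -0.0], [0.0, -0.0, -1.0]] [ 0.006  0.002 -0.004  0.001 -0.001  0.003] [ 0.22  0.54  1.79 -0.    0.81 -1.67]
power_board 0.57 [314.1 261.3] [581.8 145.1  -0. ]
shift [-0.7  0.3 84.7] twist -0.1
3881 rect [559.1 136.8] [45.  72.3] 18.4 mean [553.7 134.2]
board origin pred (np.float64(582.186512139734), np.float64(144.88778844336522)) part origin pixel if centred [[313.6440043  314.26356796]]
```

Request:
servo_tool(xyz=[[-1.6, 0.3, 35], [-1.6, 0.3, 65], [-1.6, 0.3, 76], [-1.6, 0.3, 80], [-1.6, 0.3, 82], [-1.6, 0.3, 82.5], [-1.6, 0.3, 82.5]], twist=[-0.1, -0.1, -0.1, -0.1, -0.1, -0.1, -0.1])

```text
t: 25.95
tcp_pos: [572.3, 142.5, 45.0]
tcp_rot: [[-0.948, -0.318, 0.002], [-0.318, 0.948, 0.0], [-0.002, -0.0, -1.0]]
wrist_force: [-0.3, -0.4, -1.9]
gripper_width: 44.9
grip_force: 51.9
```

```bash
python3 -c "
from h import *
go((571.6,141.4,41.8),198.4);print(env.state()['tcp_pos'])"
```

```text
shift [ 1.  -0.9  3.2] twist 0.1
[572.30091678 142.53647042  45.01320718]
```

Request:
servo_tool(xyz=[[1, -0.9, 0.5], [1, -0.9, 1.2], [1, -0.9, 2], [1, -0.9, 2.6], [1, -0.9, 3.1], [1, -0.9, 3.5], [1, -0.9, 3.5]], twist=[0.1, 0.1, 0.1, 0.1, 0.1, 0.1, 0.1])

```text
t: 26.65
tcp_pos: [571.0, 141.2, 41.7]
tcp_rot: [[-0.949, -0.316, 0.0], [-0.316, 0.949, 0.0], [-0.0, -0.0, -1.0]]
wrist_force: [-4.8, -0.6, 12.2]
gripper_width: 45.3
grip_force: 53.7
```

Request:
servo_tool(xyz=[[0, 0, 0], [0, 0, 0], [0, 0, 0], [0, 0, 0]], twist=[0, 0, 0, 0], hand=60)

```text
t: 27.05
tcp_pos: [570.8, 141.2, 40.3]
tcp_rot: [[-0.949, -0.316, -0.0], [-0.316, 0.949, -0.0], [0.0, 0.0, -1.0]]
wrist_force: [-0.4, -0.2, 1.0]
gripper_width: 59.9
grip_force: 0.0
```

Request:
servo_tool(xyz=[[0, 0, -10], [0, 0, -50], [0, 0, -100], [0, 0, -110], [0, 0, -110], [0, 0, -110], [0, 0, -110]], twist=[0, 0, 0, 0, 0, 0, 0])

```text
t: 27.75
tcp_pos: [569.7, 140.9, 148.8]
tcp_rot: [[-0.949, -0.316, -0.003], [-0.316, 0.949, -0.001], [0.003, 0.0, -1.0]]
wrist_force: [-1.1, 0.5, -0.3]
gripper_width: 60.1
grip_force: 0.0
```

```bash
python3 look.py w14 transformer power_board; python3 -c "
from h import *
o=(570.8,141.1)
go((451.4,-324.6,130),108)
c,im=load('w14')
print(unproj('wrist',[[320,240]],12,c))
for d in vision.pinpoint('transformer','wrist')[:1]:
    print(unproj('wrist',[np.array(d['position'])*[640,480]],12,c))"
```

```text
27.75 [569.7 140.9 148.8] [[-0.949, -0.316, -0.003], [-0.316, 0.949, -0.001], [0.003, 0.0, -1.0]] [-0.     0.008 -0.     0.001  0.001 -0.   ] [ 0.22  0.51  1.78  0.    0.86 -1.67]
transformer 0.66 [311.5 237.7] [573.4 141.8   0. ]
shift [ 259.7 -404.3   18.9] twist -89.6
[[569.8147777 146.2569685  12.       ]]
[[570.08087676 140.72565485  12.        ]]
```

The network puts the transformer at (570.1, 140.7) against the target (570.8, 141.1), so it is in place. Last comes the capacitor.

Request:
servo_tool(xyz=[[259.7, -404.3, 19], [259.7, -404.3, 19], [259.7, -404.3, 19], [259.7, -404.3, 19], [259.7, -404.3, 19], [259.7, -404.3, 19], [259.7, -404.3, 19], [259.7, -404.3, 19], [259.7, -404.3, 19], [259.7, -404.3, 19], [259.7, -404.3, 19], [259.7, -404.3, 19], [259.7, -404.3, 19], [259.7, -404.3, 19], [259.7, -404.3, 19]], twist=[40.4, 40.4, 40.4, 40.4, 40.4, 40.4, 40.4, 40.4, 40.4, 40.4, 40.4, 40.4, 40.4, 40.4, 40.4])

```text
t: 29.45
tcp_pos: [452.6, -323.4, 131.4]
tcp_rot: [[-0.928, 0.373, -0.0], [0.373, 0.928, 0.0], [0.0, 0.0, -1.0]]
wrist_force: [0.2, -0.4, -0.6]
gripper_width: 60.2
grip_force: 0.0
```

```bash
python3 look.py w15 capacitor; python3 -c "
from h import *
c,im=load('w15'); o=np.array([451.4,-324.6])
g=cv2.cvtColor(im,cv2.COLOR_BGR2GRAY); uv=proj('wrist',[(*o,40)],c)[0]; print(uv)
x,y=uv.astype(int)
C=cv2.HoughCircles(cv2.GaussianBlur(g,(5,5),0)[y-60:y+60,x-60:x+60],cv2.HOUGH_GRADIENT,1,20,param1=100,param2=15,minRadius=15,maxRadius=45)
for k in (C[0][:3] if C is not None else []):
    print(k,unproj('wrist',[k[:2]+[x-60,y-60]],40,c)[0],'r mm',k[2]*np.linalg.norm(unproj('wrist',[uv+[1,0]],40,c)-unproj('wrist',[uv],40,c)))
go((*o,33),158)"
```

```text
29.45 [ 452.6 -323.4  131.4] [[-0.928, 0.373, -0.0], [0.373, 0.928, 0.0], [0.0, 0.0, -1.0]] [-0.004 -0.001 -0.003 -0.001 -0.    -0.001] [-0.64  0.5   1.86  0.    0.79 -1.83]
capacitor 0.94 [306.4 233.2] [ 448.3 -324.7   -0. ]
[307.90927262 259.17773747]
[61.5 39.5 20.5] [ 441.06736741 -320.10652485   40.        ] r mm 10.712294693722304
[58.5 59.5 20.7] [ 450.58520212 -325.62827688   40.        ] r mm 10.816805284530924
shift [ 0.8 -1.2 98.5] twist 0.1
```

Request:
servo_tool(xyz=[[0.9, -2, 0], [0.9, -2, 45], [0.9, -2, 80], [0.9, -2, 94], [0.9, -2, 98], [0.9, -2, 98], [0.9, -2, 98]], twist=[0, 0, 0, 0, 0, 0, 0])

```text
t: 30.25
tcp_pos: [451.5, -326.6, 34.7]
tcp_rot: [[-0.927, 0.374, 0.002], [0.374, 0.927, -0.001], [-0.002, -0.001, -1.0]]
wrist_force: [-0.5, -0.2, 0.3]
gripper_width: 59.9
grip_force: 0.0
```

Request:
servo_tool(xyz=[[0, 0, 0], [0, 0, 0], [0, 0, 0], [0, 0, 0], [0, 0, 0], [0, 0, 0], [0, 0, 0]], twist=[0, 0, 0, 0, 0, 0, 0], hand=15, squeeze=30)

```text
t: 30.95
tcp_pos: [451.1, -326.3, 34.4]
tcp_rot: [[-0.927, 0.374, 0.001], [0.374, 0.927, -0.001], [-0.001, -0.0, -1.0]]
wrist_force: [-1.3, 0.5, 7.4]
gripper_width: 22.9
grip_force: 29.1
```

```bash
python3 -c "
from h import *
s=env.state();print(s['tcp_pos'])
go((614.4,155.6,150),198.4)"
```

```text
[ 451.14636198 -326.34655401   34.44823434]
shift [  29.   508.  -115.6] twist -40.4
```

Request:
servo_tool(xyz=[[0, 0, -10], [0, 0, -50], [0, 0, -100], [29, 508, -115], [29, 508, -115], [29, 508, -115], [29, 508, -115], [29, 508, -115], [29, 508, -115], [29, 508, -115], [29, 508, -115], [29, 508, -115], [29, 508, -115], [29, 508, -115], [29, 508, -115], [29, 508, -115], [29, 508, -115], [29, 508, -115], [29, 508, -115]], twist=[0, 0, 0, -40.4, -40.4, -40.4, -40.4, -40.4, -40.4, -40.4, -40.4, -40.4, -40.4, -40.4, -40.4, -40.4, -40.4, -40.4, -40.4])

```text
t: 32.85
tcp_pos: [613.7, 154.8, 148.5]
tcp_rot: [[-0.949, -0.315, -0.0], [-0.315, 0.949, -0.0], [0.0, -0.0, -1.0]]
wrist_force: [0.1, 0.2, 0.0]
gripper_width: 22.9
grip_force: 29.5
```

```bash
python3 look.py w16 capacitor transformer; python3 -c "
from h import *
o=(614.4,155.6);go(o+(46.4,),198.4)
c,im=load('w16');p=np.array(env.state()['tcp_pos'])
d=vision.pinpoint('capacitor','wrist')
print('cap rel tcp at base', [ (unproj('wrist',[np.array(q['position'])*[640,480]],p[2]-34.4,c)[0]-p).round(1) for q in d[:1]])
print(cam('wrist')[3]-c[3])"
```

```text
32.85 [613.7 154.8 148.5] [[-0.949, -0.315, -0.0], [-0.315, 0.949, -0.0], [0.0, -0.0, -1.0]] [ 0.005  0.004 -0.004 -0.     0.     0.   ] [ 0.23  0.56  1.68 -0.    0.9  -1.66]
capacitor 0.66 [308.5 302.7] [662.5 168.5   0. ]
transformer 0.69 [310.4 159.1] [569.8 139.1   0. ]
shift [ -0.6   0.  102.1] twist -0.0
cap rel tcp at base [array([ -2. ,  -2.8, -34.4])]
[-0.03599424 -0.27586968 -0.28215825]
```

```bash
python3 -c "
from h import *
c,im=load('w16');p=np.array(env.state()['tcp_pos']);zt=p[2]+5.6
uv=proj('wrist',[(p[0],p[1],zt)],c)[0]; print(uv)
a,o=ortho('w16',uv,zt,240,240,6)
hsv=cv2.cvtColor(a,cv2.COLOR_BGR2HSV); g=cv2.GaussianBlur(a[:,:,1],(5,5),0)
C=cv2.HoughCircles(g,cv2.HOUGH_GRADIENT,1,60,param1=80,param2=15,minRadius=55,maxRadius=85)
R=np.array(env.state()['tcp_rot'])
for k in C[0][:4]:
    w=np.array([-(k[1]-120)/6,-(k[0]-120)/6,0]); print(k,'tool offset',(R.T@w).round(2),'r',k[2]/6)
cv2.imwrite('pics/cap.png',cv2.resize(np.hstack([a]),None,fx=2,fy=2))"
```

```text
[314.692219   366.19383584]
[130.5 126.5  65.5] tool offset [ 1.58 -1.32  0.  ] r 10.916667
[109.5  50.5  75.5] tool offset [-11.54  -1.99  -0.  ] r 12.583333
```

```bash
python3 -c "
from h import *
a=cv2.imread('pics/cap.png')[::20,::20].mean(2).astype(int)
for r in a: print(' '.join('%3d'%v for v in r))"
```

```text
234 237 237 234 238 240 238 235 238 237 235 236 239 237 236 241 240  43  70  37  36  33  37  33
232 239 237 234 232 234 235 237 237 236 235 240 241 238 232 238 237  46  45  34  38  38  34  30
239 234 239 239 240 240 239 237 239 236 234 240 238 236 232 236 238  88  45  33  34  37  33  35
182 234 236 232 236 239 238 237 235 237 235 231 233 236 239 240 237 181  48  36  33  36  33  35
 33 230 162 239 238 238 238 240 239 238 239 235 234 239 235 235 236 238  42  40  34  37  33  32
 37  72  41 241 240 237 238 238 238 237 240 240 240 237 236 242 242 240  33  48  34  35  38  34
 36  37  51  76 156 153 159 171 179 172 176 160 159 126 160 162 165 153  32  44  33  40  39  34
 36  38  41  42 173 159 157 163 160 158  79  99 143 153 146  95  46 165  51  44  41  33  36  37
 38  37  36  47  89 179 178 175 155  71 146 145 146 142 145 148 141  58  70  32  41  31  32  37
 32  34  35  46  37 178 178 165  72 145 147 137 146 144 142 145 142 139  62  33  45  31  32  35
 37  35  36  37  40  93 170  62 150 143 148  93 142 147 141 142 144 140 140  27  39  86  60  35
 31  33  35  37  45  31 168  76 145 146 143 
[... 503 characters left out ...]
 144 141  29  26  28  41  84
 36  38  36  36  60 125  43  33  55 141 142 141 147 142 146 140 144 145  73  26  27  29  34  84
 31  32  38  36 122  97  43  31  30  60 141 141 145 143 142 145 142  72  31  26  30  27  27  83
 36  36  30  83  84  86  84  30  33  31  27  79 126 139 129  90  31  31  27  27  24  25  27  84
 36  34  34  34  86  84  83  58  31  30  31  26  31  30  32  34  27  22  22  23  22  25  26  85
139  32  34  37  54  85  83  84  32  31  28  30  21  31  27  26  25  25  23  23  26  28  27  80
158  94  33  40  39  80  84  81  73  32  24  23  24  23  26  23  25  23  28  25  26  24  26  75
166 160  58  41  44  36  86  86  85  37  27  28  24  25  27  25  31  27  27  23  23  26  84 119
```

The held can's top fits a circle with its centre 1.6 mm forward and about 1 mm sideways of the TCP. I'll lower it with a compensating shift.

Request:
servo_tool(xyz=[[-1.9, 0.8, 45], [-1.9, 0.8, 80], [-1.9, 0.8, 94], [-1.9, 0.8, 98], [-1.9, 0.8, 99], [-1.9, 0.8, 99], [-1.9, 0.8, 99]], twist=[0, 0, 0, 0, 0, 0, 0])

```text
t: 33.75
tcp_pos: [616.5, 157.6, 51.0]
tcp_rot: [[-0.949, -0.316, 0.003], [-0.316, 0.949, 0.001], [-0.003, -0.0, -1.0]]
wrist_force: [0.0, -0.8, 0.1]
gripper_width: 23.1
grip_force: 29.5
```

```bash
python3 -c "
from h import *
go((615.4,156.8,46.4),198.4);print(env.state()['tcp_pos'])"
```

```text
shift [ 1.3 -0.4  4.6] twist 0.0
[616.49320014 157.56347262  51.04889208]
```

Request:
servo_tool(xyz=[[1.2, -0.4, 1], [1.2, -0.4, 2], [1.2, -0.4, 2.8], [1.2, -0.4, 3.4], [1.2, -0.4, 4], [1.2, -0.4, 4.5], [1.2, -0.4, 4.8], [1.2, -0.4, 4.8]], twist=[0, 0, 0, 0, 0, 0, 0, 0])

```text
t: 34.55
tcp_pos: [614.6, 156.6, 46.4]
tcp_rot: [[-0.949, -0.316, 0.0], [-0.316, 0.949, 0.0], [-0.0, -0.0, -1.0]]
wrist_force: [-6.1, -0.2, 15.2]
gripper_width: 23.4
grip_force: 31.0
```

Request:
servo_tool(xyz=[[0, 0, -0.5], [0, 0, -0.5], [0, 0, -0.5], [0, 0, -0.5], [0, 0, -0.5]], twist=[0, 0, 0, 0, 0], hand=50)

```text
t: 35.05
tcp_pos: [614.3, 156.5, 44.8]
tcp_rot: [[-0.949, -0.316, -0.0], [-0.316, 0.949, -0.0], [0.0, 0.0, -1.0]]
wrist_force: [0.1, -0.2, 0.1]
gripper_width: 49.9
grip_force: 0.0
```

Request:
servo_tool(xyz=[[0, 0, -10], [0, 0, -50], [0, 0, -100], [30, 0, -130], [60, 0, -130], [60, 0, -130], [60, 0, -130], [60, 0, -130]], twist=[0, 0, 0, 0, 0, 0, 0, 0])

```text
t: 35.85
tcp_pos: [558.4, 137.8, 175.4]
tcp_rot: [[-0.949, -0.316, 0.001], [-0.316, 0.949, 0.0], [-0.001, -0.0, -1.0]]
wrist_force: [0.4, 0.3, 0.5]
gripper_width: 49.9
grip_force: 0.0
```

```bash
python3 look.py w17 capacitor transformer fan heat_sink; python3 -c "
from h import *
o=np.array((570.8,141.1)); t=np.linspace(0,2*np.pi,40)
k=np.array((614.4,155.6)); ci=lambda r,z:[(k[0]+r*np.cos(a),k[1]+r*np.sin(a),z) for a in t]
draw('w17',[(box(o,18.4,10,23,44),(0,0,255)),(box(o,18.4,18,24,12),(0,255,255)),(ci(12.5,52),(255,0,0)),(ci(14,12),(0,255,255))],'m8.png',(100,90,390,290),2)"
```

```text
35.85 [558.4 137.8 175.4] [[-0.949, -0.316, 0.001], [-0.316, 0.949, 0.0], [-0.001, -0.0, -1.0]] [ 0.002  0.014 -0.006  0.001 -0.     0.   ] [ 0.22  0.45  1.8  -0.    0.89 -1.67]
capacitor 0.67 [312.8 297.8] [614.4 157.2   0. ]
transformer 0.76 [310.2 241.3] [572.9 141.3   0. ]
transformer 0.55 [313.   43.6] [446.6 101.1   0. ]
```

View pics/m8.png

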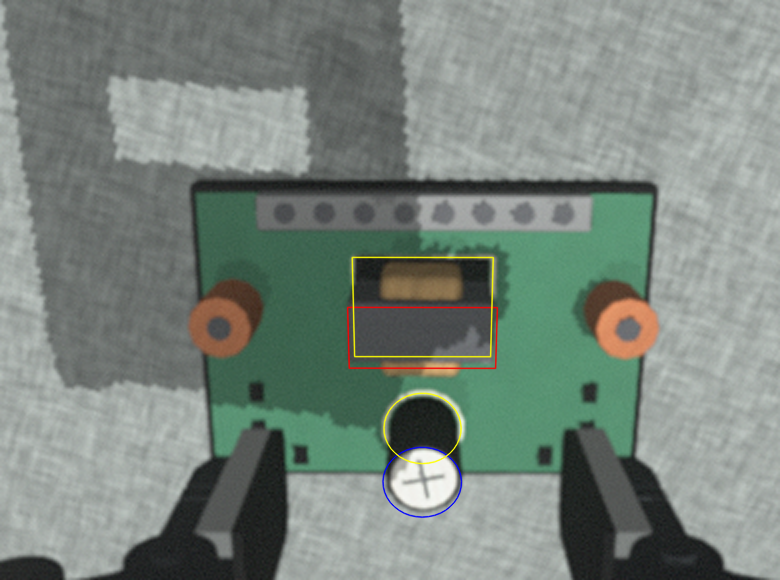

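The transformer fills the printed rectangle at (423,330). The capacitor stands upright in the circle, its top at (423,480) inside the predicted outline. I'll hand in.

```bash
python3 -c "
from h import *
print(env.close_job())"
```

```text
the job is handed in; nothing more can be done
None
```

The heat sink, fan, transformer and capacitor were placed in that order, each within about 1–2 mm in the wrist-camera checks. The arm stayed clear of the solder reel and flux bottle, and I handed the job in at about 36 s of the 99 s allowed; the hand-in returned no verdict.

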